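# Unfold the vise crank and nip up the lock ring

## Robot

A 6-joint arm with a two-finger parallel gripper is mounted at the origin on the work surface. World frame = base frame: x ahead of the robot, y to its left, z up, the work surface at z = 0. Lengths are in mm, angles in degrees, forces in N, time in s.
With the tool pointing down it reaches from about 250 to 725 mm from the base axis. Payload 4 kg.
Tool frame: the origin (TCP) lies at the very end of the fingers, on their centre line; the grasp point (between the pads) lies 19 mm behind it; y points along the fingers, z is the direction in which the jaws open and shut, and the axes are right-handed (so a half turn about y gives the same grasp; the last joint's range is limited). The gripper opens to 85 mm and grips with 20 to 120 N. Pads are 22 mm wide; open, the fingers measure 114 mm over their backs; the gripper's body (76 mm by 85 mm) begins 54 mm behind the grasp point. The pads swing forward as they close: fully open they stand 13 mm farther back than shut.
Start: joints at [-67.724, 13.785, 0.286, 76.501, 0, 90], TCP at [189.537, -462.683, 231.306] pointing down, gripper open.
Joint ranges: [-155.79, 155.79], [-60.16, 107.12], [-62.33, 73.08], [-114, 123.19], [-81.49, 82.49], [-180, 180]. Speed limits (degrees/s): [159.86, 159.86, 180, 180, 180, 180].

## Interface

Orientations are given as a 3x3 rotation matrix whose columns are the frame's x, y, z axes.
In Python, from station import ctrl gives the robot as it stands. The module is installed in compiled form; this text tells all that it offers.
- The arm moves only by the tool play_rows, never from a script. Its argument "plan" is one flat list of numbers, 5 for each row, row after row: the finger opening in m, from 0 to 0.0854, then the shift along the tool's x, y, z in m, then the turn about the tool's y in degrees. A call has 1 to 10 rows; each row is the pose to reach, as a shift and turn from the pose commanded when the call began, along the tool's axes at that moment; what a row does not reach only later rows make up. A row lasts 1/10 s, in which the tool goes at most 50 mm and 8.59 degrees, less where a joint would pass 70% of its speed; a pose out of reach is approached as far as the arm can. A call with a gripper value outside its range is refused whole. The fingers move at their own pace and stop on an object; "newtons" is the grip in N (left out, the last holds). Time passes only in rows, so rows that repeat a pose let the fingers close. It gives the time, the measured TCP pose, the force and the opening at its end, in the units of the state.
- ctrl.state(): the state, without advancing time (a new reading comes with each control period).
- ctrl.get_image(name): name is "scene" or "side" or "wrist"; returns (picture, depth): 480x640x3 uint8, blue, green, red; 480x640 float32, mm along the optical axis (not along the pixel's ray), 0 where there is no reading.
- ctrl.calibration(name): a dict with "fov_y" (degrees; the focal length in pixels is half the picture's height over the tangent of half this angle, whatever the lens; pixels are square), "cx", "cy" (the principal point, pixels), "extrinsics" (4x4, takes a point from camera to world coordinates). Camera axes: x right, y down, z forward; pixel columns grow to the right and rows downward; lengths in mm; the calibration is good to about 2 mm. A picture is of the moment at which its call begins: read the wrist's pose just before it. calibration takes no time and is no camera call; for the wrist camera it gives the pose at the moment of the call.
- ctrl.close_job(): hands the job in, once; it reports no verdict.
The state is a dict: "clock": time; "joint_pos": joint angles; "qvel": joint speeds; "effort": joint torques, N m; "position": TCP position; "tcp_rot": TCP orientation; "ft_force": force on the tool from outside, world axes, zero at the start; "wrist_torque": the same for the moment, N m; "opening": opening from 0.0 (shut) to 1.0 (fully open).
Only numpy, scipy, OpenCV 4.12 (cv2) and the standard library are available. Lean on these libraries where they do the work, as an engineer would, in place of code of your own. Each camera call takes 0.05 s, during which the arm holds its last target.

## Task

The crank on top of the red vise is stowed with its grip folded flat. Stand the grip fully upright first, then turn the crank clockwise by it until the bronze ring is held snugly between the jaws (about 10 to 40 N: stop when the crank firms up, do not overtighten), and let go. Work only by the crank, do not touch the moving jaw or the ring, leave the grip standing and the tools lying beside the vise where they are.

Things in the scene. Friction and masses are not known exactly. Their poses are not given: they have to be found in the camera images.
- vise: red cast iron vise, fixed in the drawer, base 110 mm (its x) by 250 mm (its y). Origin on its underside, 8 mm over the bench; z up. Its bed is 28 mm over the origin. The crank stands on the gear housing at its -y end; the fixed jaw at its +y end is faced with a steel liner whose face lies anywhere from y = 70 to 79 mm (not measured), so the place where the jaws come up tight must be felt
- crank_axis (a point): point on the crank's upright shaft (fixed in the vise at x 0, y -90 mm) at the middle height of the crank arm, 85 mm over the vise's origin. Axes as the vise's. The gear housing below is 80 x 70 mm, its top 23 mm below this point
- crank (a joint): rotation of the crank, rad; 0 at the start, grows clockwise seen from above, up to 4.3. Clockwise closes the moving jaw by 12 mm per rad; about 2.7 to 4.0 rad are needed. Turning takes about 3 to 5 N at the grip while the jaw runs free, more once it clamps; the crank stays where it is left and keeps most of the clamping when let go
- grip_hinge (a point): point on the hinge pin at the outer end of the crank arm, 65 mm from the crank's axis, 100 mm over the vise's origin (15 mm over the arm's middle). The steel arm is 10 mm wide and 10 mm thick. Axes turn with the crank: +y points from the hinge inward to the crank's axis, x along the hinge pin. At crank 0 they equal the vise's axes
- crank_grip (a joint): fold angle of the grip, rad: 0 = folded flat over the arm with its free end over the crank's axis, 1.571 = upright, against its stop. Starts near 0. The hinge is stiff (0.3 N m, about 7 N at the grip's middle) and stays where it is left
- grip_mid (a point): point on the grip's axis 42 mm from the hinge pin. The grip is a round black sleeve, 18 mm across, from 14 to 64 mm from the hinge, that spins freely about its own length (so it can be held at a constant wrist angle while cranking). Its y axis runs along the grip to its free end, x along the hinge pin. Folded, its axis is 38 mm over the gear housing's top, with free space on both sides
- jaw: moving jaw, red block 80 x 28 x 32 mm sliding along the vise's +y, driven by the crank. Origin under its centre, on the bed, at y = -37 mm in the vise's frame at the start; the stiffly sprung steel pad (20 N per mm) on it faces the ring, its face 22 mm ahead of the origin. 10 to 40 N on the ring is right (2 to 7 N at the grip on top of the running effort); under 6 N is loose, over 55 N marks the ring
- lock_ring: bronze spindle lock ring lying flat and loose on the vise's bed between the jaws, 52 mm outside, 34 mm inside, 16 mm high, 0.12 kg. Origin under its centre. The moving jaw pushes it ahead until it meets the liner
- micrometer: nickel thread micrometer lying flat, C-frame and thimble, about 135 x 60 x 18 mm; bystander. Origin on its underside near the spindle
- sine_bar: ground steel sine bar on two rollers, 127 x 25 x 34 mm; bystander. Origin under its centre
- v_block: dark steel V-block, 60 x 50 x 40 mm; bystander. Origin under its centre
- oil_tin: small green round tin, 48 mm across, 55 mm tall; bystander. Origin under its centre

How it is judged (in metres and radians):
On the way, in this order (a step that is already met when the one before it is completed fails the run):
1. the grip stands fully upright, the jaw not yet run up (value of joint crank_grip above 1.45 rad and distance of jaw from where it was at the start of the episode below 0.006 m), for 0.2 s.
2. the ring is nipped between the jaws, with the grip upright (contact force between jaw and lock_ring above 8 N and value of joint crank_grip above 1.3 rad), for 0.3 s.
At the end, for the whole second after the job is handed in: The ring lies flat on the bed (within 0.12 rad and 5 mm) and still, held between moving jaw and liner with more than 6 N (never over 55 N); the grip stands upright (fold angle over 1.35 rad); the crank is at rest and let go (contact force between jaw and lock_ring above 6 N and value of joint crank_grip above 1.35 rad and angle between lock_ring's own z axis and vertical below 0.12 rad and linear speed of lock_ring below 0.01 m/s and z of lock_ring in the frame of vise below 0.033 m and velocity of joint crank below 0.1 rad/s); the robot touches nothing.
It fails at once if overtightened: more than 55 N on the ring (contact force between jaw and lock_ring above 55 N).
It fails at once if the crank is turned (jaw moved over 6 mm) while the grip is not upright (fold under 1.2 rad) (value of joint crank_grip below 1.2 rad and distance of jaw from where it was at the start of the episode above 0.006 m).
It fails at once if the gripper pushes the moving jaw (over 3 N) (contact force between the fingers and jaw above 3 N).
It fails at once if the gripper touches the ring (over 2 N) (contact force between the fingers and lock_ring above 2 N).
It fails at once if a tool beside the vise (micrometer, sine bar, V-block, tin) is moved by more than 20 mm (distance of any of micrometer, sine_bar, v_block, oil_tin from where it was at the start of the episode above 0.02 m).
It also fails if it takes over 69 s, if anything falls off the work surface, if the arm or the gripper's body presses on something with over 40 N, if the wrist force passes 120 N, or if a joint passes its speed limit or range.

## Working session

There is one attempt and no reset: what is moved stays moved. The work goes in short steps, Python scripts to look and compute and a tool call to move; the robot and the scene stay as the last step left them, time stands still between calls to the robot, and variables do not carry over. Pictures are saved under pics/ and viewed, and the job is handed in when it is done.

Besides the shell and the picture viewer there is one more tool, called after "Call:" in YAML: its name, and indented under it one key for each argument. play_rows: Moves the arm, as the interface text tells. Its arguments: {"type":"object","properties":{"plan":{"type":"array","items":{"type":"number"}},"newtons":{"type":"number"}},"required":["plan"]}

```bash
ls; mkdir -p pics; cat > h.py <<'E'
from station import ctrl
import numpy as np, cv2
def cam(n):
    c=ctrl.calibration(n); f=240/np.tan(np.radians(c['fov_y'])/2); return c,f,np.array(c['extrinsics'])
def pts(c,f,T,d,u,v):
    z=d; P=np.stack([(u-c['cx'])/f*z,(v-c['cy'])/f*z,z],-1); return P@T[:3,:3].T+T[:3,3]
def ray(c,f,T,u,v,h):
    r=T[:3,:3]@np.array([(u-c['cx'])/f,(v-c['cy'])/f,1]); o=T[:3,3]; return o+r*(h-o[2])/r[2]
def proj(c,f,T,p):
    q=T[:3,:3].T@(np.array(p)-T[:3,3]); return q[0]/q[2]*f+c['cx'],q[1]/q[2]*f+c['cy']
E
python3 - <<'E'
from h import *
np.set_printoptions(precision=3,suppress=True)
print(ctrl.state())
for n in ['scene','side','wrist']:
    c,f,T=cam(n); print(n,c,f)
    im,d=ctrl.get_image(n); cv2.imwrite(f'pics/{n}0.png',im); np.savez(f'{n}0.npz',im=im,d=d)
E
```

```text
pics
{'clock': 0.0, 'joint_pos': array([-67.724,  13.831,   0.211,  76.504,   0.001,  90.001]), 'qvel': array([-0.091,  0.047, -0.044,  0.081, -0.064, -0.019]), 'effort': array([  0.   , -37.232,  25.241,   0.017,   0.   ,  -0.   ]), 'position': array([ 189.285, -462.065,  230.403]), 'tcp_rot': array([[-0.925, -0.001,  0.379],
       [-0.379,  0.002, -0.925],
       [-0.   , -1.   , -0.002]]), 'ft_force': array([0.03 , 0.301, 0.172]), 'wrist_torque': array([ 0.046, -0.01 ,  0.029]), 'opening': 0.9957216963024887}
scene {'fov_y': 54.963871260063065, 'cx': 313.75549503952925, 'cy': 238.84386804076507, 'extrinsics': array([[ -0.821,   0.488,  -0.297, 809.958],
       [  0.571,   0.715,  -0.404, 377.007],
       [  0.015,  -0.501,  -0.865, 844.392],
       [  0.   ,   0.   ,   0.   ,   1.   ]])} 461.39082084287566
side {'fov_y': 53.44788136046601, 'cx': 315.9206440069916, 'cy': 238.9486296003632, 'extrinsics': array([[ -0.98 ,  -0.136,   0.145, 416.266],
       [ -0.197,   0.576,  -0.793, 895.258],
       [  0.024,  -0.806,  -0.591, 753.082],
       [  0.   ,   0.   ,   0.   ,   1.   ]])} 476.6905725881742
wrist {'fov_y': 63.32005237490423, 'cx': 318.84346027672484, 'cy': 236.49676236466917, 'extrinsics': array([[   0.378,   -0.893,   -0.242,  250.6  ],
       [  -0.926,   -0.365,   -0.098, -436.953],
       [  -0.001,    0.261,   -0.965,  372.964],
       [   0.   ,    0.   ,    0.   ,    1.   ]])} 389.2002108405855
```

View pics/scene0.png

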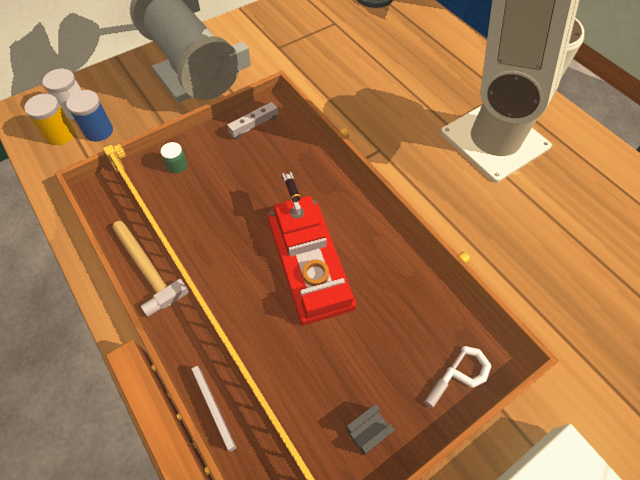

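View pics/side0.png

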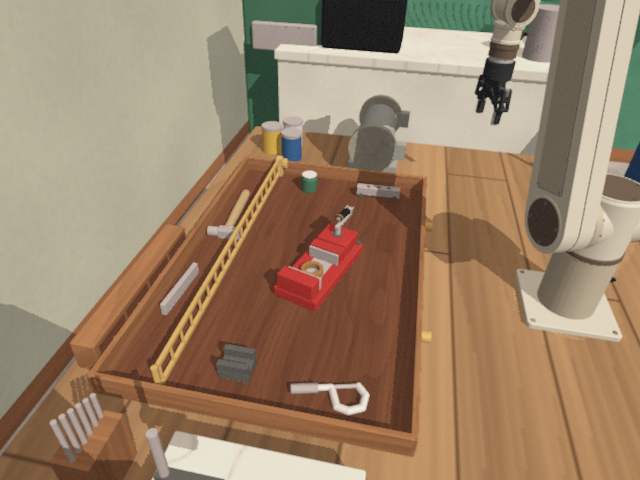

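View pics/wrist0.png

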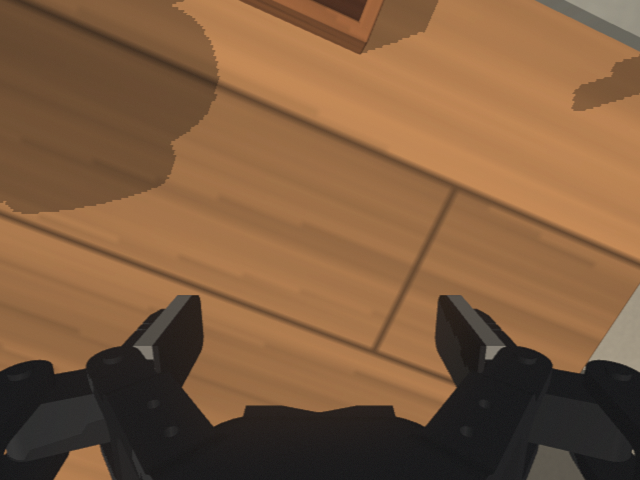

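The scene view shows the red vise with its crank at about (296,212) and the grip at about (291,188). The ring is at (316,271). The side view shows the vise at (320,265) with the grip at (345,213). Next I'll measure these from depth.

```bash
python3 - <<'E'
from h import *
np.set_printoptions(precision=1,suppress=True)
for n,(x0,y0,x1,y1) in {'scene':(255,160,370,335),'side':(265,195,375,315)}.items():
    z=np.load(n+'0.npz'); im=z['im'];d=z['d']
    c,f,T=cam(n)
    hsv=cv2.cvtColor(im,cv2.COLOR_BGR2HSV)
    v,u=np.mgrid[0:480,0:640]
    P=pts(c,f,T,d,u,v)
    win=np.zeros((480,640),bool); win[y0:y1,x0:x1]=1
    H,S,V=[hsv[...,i] for i in range(3)]
    red=win&((H<5)|(H>174))&(S>170)&(V>90)&(d>0)
    p=P[red]; print(n,red.sum())
    hist,e=np.histogram(p[:,2],bins=np.arange(-20,140,4)); print([(int(a),int(b)) for a,b in zip(e,hist) if b>0])
    print('rect low',cv2.minAreaRect(p[:,:2].astype(np.float32)))
    for lo,hi in [(60,80),(40,60)]:
        q=p[(p[:,2]>lo)&(p[:,2]<hi)]
        if len(q)>10: print(lo,hi,cv2.minAreaRect(q[:,:2].astype(np.float32)))
    tall=win&(P[...,2]>74)&(d>0)
    q=P[tall]; print('tall',tall.sum(), q[:,2].max())
    for t,uu,vv in list(zip(q,u[tall],v[tall]))[::max(1,len(q)//25)]: print(uu,vv,t,im[vv,uu])
    flr=P[y0:y1,x0:x1][~red[y0:y1,x0:x1]]; print('floor median z',np.median(flr[:,2]))
    # crop
    cv2.imwrite(f'pics/{n}0c.png',cv2.resize(im[y0:y1,x0:x1],None,fx=4.0 if n=='side' else 3.3,fy=4.0 if n=='side' else 3.3,interpolation=cv2.INTER_CUBIC))
E
```

```text
scene 4926
[(4, 5), (8, 13), (12, 29), (16, 44), (20, 53), (24, 50), (28, 78), (32, 825), (36, 1007), (40, 50), (44, 53), (48, 45), (52, 49), (56, 56), (60, 103), (64, 353), (68, 1140), (72, 290), (76, 665), (80, 17), (88, 1)]
rect low ((560.5640258789062, 29.086700439453125), (248.63067626953125, 116.32596588134766), 72.85791778564453)
60 80 ((563.6061401367188, 29.602996826171875), (244.0277557373047, 90.47408294677734), 72.76407623291016)
40 60 ((576.4772338867188, 32.257118225097656), (239.07876586914062, 88.0147705078125), 78.177978515625)
tall 1233 125.5871491078475
290 171 [ 509.  -119.1  114.1] [ 98 122 169]
287 177 [ 522.2 -109.8  114.2] [160 176 204]
284 182 [ 530.7 -108.3  105.9] [ 70  91 134]
288 187 [535.  -86.5 117. ] [23 29 55]
290 192 [538.4 -74.3 117. ] [27 32 59]
293 197 [541.5 -59.1 120.6] [ 36  69 106]
297 203 [534.8 -55.9  98.8] [203 225 241]
297 210 [542.2 -44.9  94.1] [112 128 154]
341 284 [560.4 125.5  79. ] [ 44  61 233]
336 287 [570.4 124.1  75.7] [ 37  46 241]
329 289 [583.9 120.9  78.2] [ 32  48 240]
344 290 [562.8 137.8  78.2] [ 24  41 241]
314 292 [609.5
[... 1589 characters left out ...]
268 [632.2 110.5  76.1] [ 56  63 195]
282 270 [631.2 122.5  80.3] [ 55  61 194]
290 271 [614.  119.7  78.4] [ 56  61 195]
295 272 [602.6 120.3  78.2] [ 60  64 197]
297 273 [597.9 121.   76.8] [ 56  61 197]
297 274 [596.7 126.4  78.7] [ 56  63 196]
296 275 [598.7 127.1  76. ] [ 53  60 196]
294 276 [602.  132.1  76.7] [ 58  62 196]
291 277 [607.3 137.7  77.6] [ 58  64 198]
290 278 [608.7 141.   77.3] [ 52  61 194]
288 279 [612.8 142.6  75. ] [ 41  49 155]
291 280 [605.9 143.5  74.2] [ 44  50 158]
295 281 [596.5 145.8  75.2] [ 49  54 173]
305 282 [574.1 148.   78.7] [ 57  62 200]
303 284 [577.7 151.4  75.3] [ 50  56 176]
311 287 [558.9 158.1  76.4] [ 52  58 189]
floor median z 9.468100071208596
```

The vise fits come out as follows:

- **Pose:** centre ≈ (563, 29.5), with its +y axis at about 73° in world.
- **Crank axis check:** predicted at (537, -57). The measured hub is about (536, -53), which agrees.
- **Grip:** folded along vise +y, with its top at z ≈ 117 as expected.

I'll move above it and turn the tool so the fingers open along the vise's x.

Call:
play_rows:
  plan: [0.085, -0.04, 0, -0.02, -5, 0.085, -0.085, 0, -0.042, -10, 0.085, -0.13, 0, -0.064, -15, 0.085, -0.175, 0, -0.086, -20, 0.085, -0.22, 0, -0.108, -25, 0.085, -0.265, 0, -0.13, -30, 0.085, -0.31, 0, -0.152, -35, 0.085, -0.355, 0, -0.174, -40, 0.085, -0.4, 0, -0.196, -45, 0.085, -0.435, 0, -0.214, -50.7]
  newtons: 30

```text
clock: 1.15
position: [512.3, -97.4, 231.0]
tcp_rot: [[-0.287, -0.0, 0.958], [-0.958, 0.0, -0.287], [-0.0, -1.0, -0.0]]
ft_force: [0.6, -1.1, -0.3]
opening: 0.998
```

```bash
python3 - <<'E'
from h import *
np.set_printoptions(precision=3,suppress=True)
s=ctrl.state(); print(s)
c,f,T=cam('wrist'); im,d=ctrl.get_image('wrist'); cv2.imwrite('pics/wrist1.png',im); np.savez('wrist1.npz',im=im,d=d,T=T)
E
```

```text
{'clock': 1.15, 'joint_pos': array([-10.768,  16.242,   3.512,  77.279,   0.01 ,  95.94 ]), 'qvel': array([ 38.612,  21.115,  28.276,   7.257,  -0.758, -18.141]), 'effort': array([ -1.181, -41.197,  23.824,   0.006,   0.181,   0.378]), 'position': array([512.279, -97.377, 230.966]), 'tcp_rot': array([[-0.287, -0.   ,  0.958],
       [-0.958,  0.   , -0.287],
       [-0.   , -1.   , -0.   ]]), 'ft_force': array([ 0.565, -1.128, -0.308]), 'wrist_torque': array([-0.046, -0.052, -0.003]), 'opening': 0.9978880863085581}
```

View pics/wrist1.png

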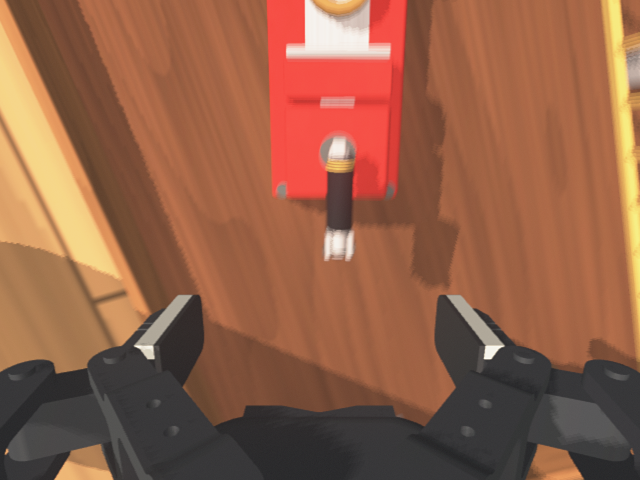

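The wrist view was taken while the arm was still moving. It shows the grip from about (340,228) to (340,165) and the hub at (338,150), with the vise aligned to the image. I'll retake it at rest and measure.

```bash
python3 - <<'E'
from h import *
np.set_printoptions(precision=2,suppress=True)
ctrl.get_image('wrist');ctrl.get_image('wrist')
s=ctrl.state(); print(s['position'],s['qvel'])
c,f,T=cam('wrist'); im,d=ctrl.get_image('wrist'); cv2.imwrite('pics/wrist2.png',im); np.savez('wrist2.npz',im=im,d=d,T=T)
v,u=np.mgrid[0:480,0:640]; P=pts(c,f,T,d,u,v)
hsv=cv2.cvtColor(im,cv2.COLOR_BGR2HSV);H,S,V=[hsv[...,i] for i in range(3)]
red=((H<5)|(H>174))&(S>190)&(V>120)&(d>0)&(v<290)
top=red&(abs(P[...,2]-70)<5)
for lo,hi in [(62,74),(60,80),(28,44)]:
    m=red&(P[...,2]>lo)&(P[...,2]<hi)
    if m.sum()>50: print(lo,hi,m.sum(),cv2.minAreaRect(P[m][:,:2].astype(np.float32)),np.median(P[m][:,2]))
g=(V<75)&(v<300)&(P[...,2]>95)&(P[...,2]<130)&(d>0)&(u>250)&(u<430)
n,l,st,ce=cv2.connectedComponentsWithStats(g.astype(np.uint8)); 
k=1+np.argmax(st[1:,4]); print(st[k],ce[k]); g=l==k
r=cv2.minAreaRect(np.argwhere(g)[:,::-1].astype(np.float32)); print(r)
p=P[g]; print('z max/med',p[:,2].max(),np.median(p[:,2]))
b=cv2.boxPoints(r); print(b); b=b[np.argsort(b[:,1])]
e1=b[:2].mean(0); e2=b[2:].mean(0)
for e in (e1,e2): print(e,ray(c,f,T,*e,108.+5))
E
```

```text
[511.88 -97.7  230.45] [-3.19 -1.43 -1.82  0.62 -0.87  0.31]
62 74 159 ((540.0798950195312, -52.38002395629883), (74.4177017211914, 77.37357330322266), 73.15096282958984) 68.42958844976647
60 80 159 ((540.0798950195312, -52.38002395629883), (74.4177017211914, 77.37357330322266), 73.15096282958984) 68.42958844976647
28 44 421 ((592.2853393554688, -17.45616912841797), (116.02428436279297, 117.48553466796875), 35.472599029541016) 35.67197541475133
[333 189  18  47 304] [345.55 219.93]
((348.0509033203125, 214.42098999023438), (13.967962265014648, 49.040794372558594), 20.282560348510742)
z max/med 120.43129318291753 117.65993970646333
[[333.   235.  ]
 [350.   189.  ]
 [363.1  193.84]
 [346.1  239.84]]
[356.55 191.42] [543.9 -78.8 113. ]
[339.55 237.42] [ 524.15 -106.24  113.  ]
```

View pics/wrist2.png

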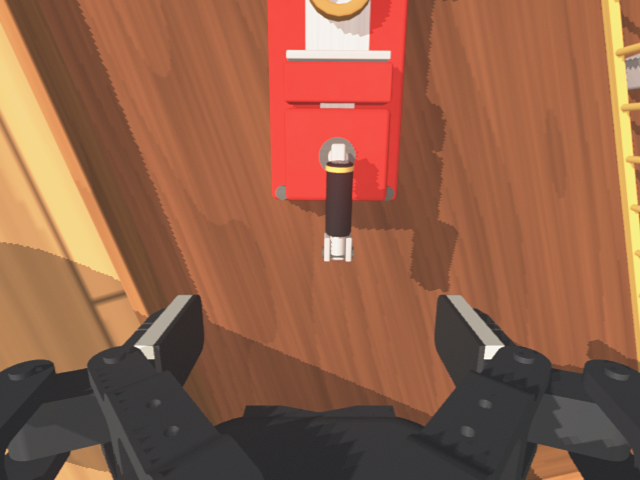

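At rest, the sleeve runs from (339,236) to (340,163), the hinge is at about (338,248), the hub is at (338,150), and the housing edge corners are at (283,200) and (391,200). Next I'll cast rays through these.

```bash
python3 - <<'E'
from h import *
np.set_printoptions(precision=2,suppress=True)
z=np.load('wrist2.npz'); c,f,_=cam('wrist'); T=z['T']; im=z['im']
cv2.imwrite('pics/w2c.png',cv2.resize(im[120:280,260:420],None,fx=3.7,fy=3.7,interpolation=cv2.INTER_CUBIC))
R=lambda u,v,h: print((u,v,h),ray(c,f,T,u,v,h))
R(338.5,236,110);R(340,163,112);R(338,249,108); R(338,153,70)
R(287,104,70);R(390.5,104,70)  # 
R(273,199,36);R(401,199,36); R(269,10,36);R(407,10,36)
print('pred'); a=np.radians(73.1); yv=np.array([np.cos(a),np.sin(a)]); O=np.array([563,29.5])
for n,y in dict(axis=-90,hinge=-155,sl0=-141,sl1=-91,mid=-113,base=-125).items(): 
    print(n,O+yv*y)
print(proj(c,f,T,[*(O-90*yv),70]),proj(c,f,T,[*(O-155*yv),108]),proj(c,f,T,[*(O-141*yv),110]),proj(c,f,T,[*(O-91*yv),112]))
E
```

```text
(338.5, 236, 110) [ 523.65 -105.87  110.  ]
(340, 163, 112) [538.49 -57.62 112.  ]
(338, 249, 108) [ 520.6  -115.51  108.  ]
(338, 153, 70) [540.23 -53.71  70.  ]
(287, 104, 70) [514.01  -8.77  70.  ]
(390.5, 104, 70) [587.13 -30.9   70.  ]
(273, 199, 36) [475.92 -77.28  36.  ]
(401, 199, 36) [ 582.99 -109.63   36.  ]
(269, 10, 36) [520.13  63.84  36.  ]
(407, 10, 36) [622.43  32.84  36.  ]
pred
axis [536.84 -56.61]
hinge [ 517.94 -118.81]
sl0 [ 522.01 -105.41]
sl1 [536.55 -57.57]
mid [530.15 -78.62]
base [526.66 -90.1 ]
(np.float64(334.7819962533018), np.float64(158.0250881790153)) (np.float64(335.7039457603474), np.float64(254.25624800055184)) (np.float64(336.06879078221226), np.float64(236.0482853089184)) (np.float64(337.1580521996836), np.float64(163.79485065785096))
```

View pics/w2c.png

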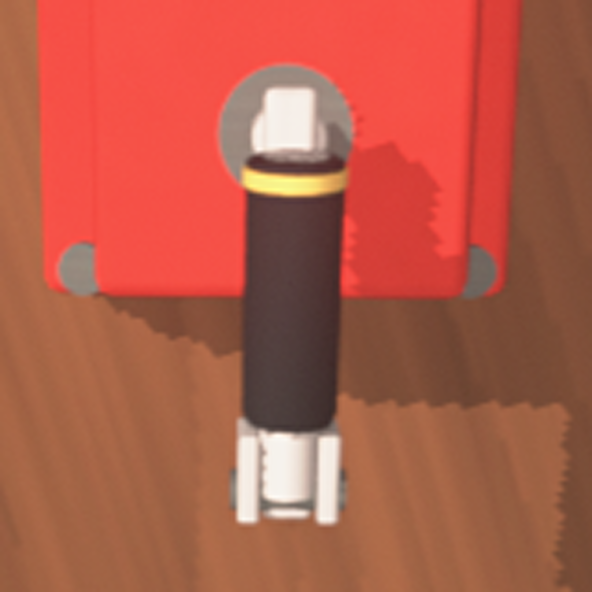

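Ray-cast results: the hinge is at about (519.5, -118), the grip middle at about (531.7, -78), and the crank axis at about (538.4, -56). This agrees with the fixed-camera fit within 2 mm. Moving down to just above the grip.

Call:
play_rows:
  plan: [0.085, -0.012, 0.02, 0.007, 0, 0.085, -0.0246, 0.05, 0.0133, 0, 0.085, -0.0246, 0.08, 0.0133, 0, 0.085, -0.0246, 0.1, 0.0133, 0, 0.06, -0.0246, 0.105, 0.0133, 0, 0.06, -0.0246, 0.105, 0.0133, 0, 0.06, -0.0246, 0.105, 0.0133, 0, 0.06, -0.0246, 0.105, 0.0133, 0]

```text
clock: 2.15
position: [531.8, -80.7, 127.9]
tcp_rot: [[-0.294, 0.003, 0.956], [-0.956, -0.0, -0.294], [-0.0, -1.0, 0.003]]
ft_force: [0.1, -0.6, 0.3]
opening: 0.706
```

```bash
python3 - <<'E'
from h import *
np.set_printoptions(precision=2,suppress=True)
s=ctrl.state(); print(s['position'],s['qvel'],s['ft_force'])
c,f,T=cam('wrist'); im,d=ctrl.get_image('wrist'); cv2.imwrite('pics/wrist3.png',im)
E
```

```text
[531.83 -80.72 127.94] [ 0.37  0.1  -0.1  -0.27  0.01 -0.06] [ 0.09 -0.63  0.28]
```

View pics/wrist3.png

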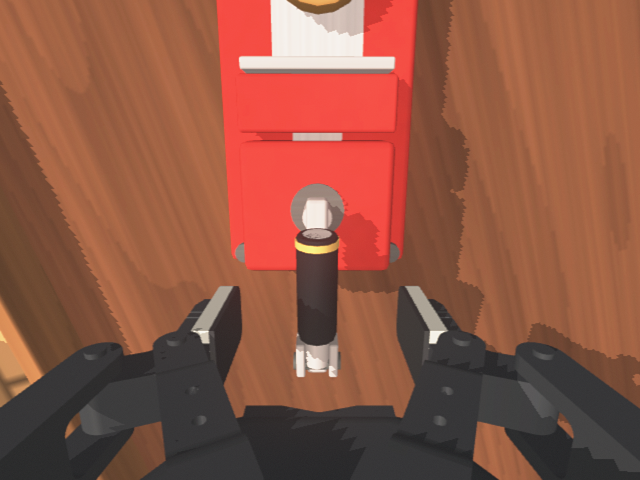

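The grip is centred between the fingers: its axis is at column 317 and the fingers' middle is at 319. The sleeve spans rows 235–343 and the hinge is at about row 362. I'll refine the estimate from this view.

```bash
python3 - <<'E'
from h import *
np.set_printoptions(precision=2,suppress=True)
c,f,T=cam('wrist'); R=lambda u,v,h: print((u,v,h),ray(c,f,T,u,v,h))
R(317,362,108);R(317,343,110);R(317,238,113);R(317.5,208,70)
print(proj(c,f,T,[519.5,-118.2,108]),proj(c,f,T,[531.7,-78.0,108]))
E
```

```text
(317, 362, 108) [ 519.62 -117.71  108.  ]
(317, 343, 110) [ 522.94 -106.99  110.  ]
(317, 238, 113) [538.   -58.28 113.  ]
(317.5, 208, 70) [539.47 -54.06  70.  ]
(np.float64(317.06865193628863), np.float64(362.9265128679536)) (np.float64(316.59109701460613), np.float64(279.84832422307886))
```

Call:
play_rows:
  plan: [0.06, -0.001, 0.015, 0, 0, 0.06, -0.003, 0.03, 0, 0, 0.06, -0.003, 0.038, 0, 0, 0.04, -0.003, 0.038, 0, 0, 0.03, -0.003, 0.038, 0, 0, 0.01, -0.003, 0.038, 0, 0, 0, -0.003, 0.038, 0, 0, 0, -0.003, 0.038, 0, 0, 0, -0.003, 0.038, 0, 0, 0, -0.003, 0.038, 0, 0]
  newtons: 30

```text
clock: 3.2
position: [532.1, -77.3, 89.0]
tcp_rot: [[-0.293, 0.001, 0.956], [-0.956, -0.0, -0.293], [-0.0, -1.0, 0.001]]
ft_force: [-0.9, 0.7, 5.6]
opening: 0.197
```

Call:
play_rows:
  plan: [0, 0.0002, -0.0037, 0, 0, 0, 0.0006, -0.0074, 0, 0, 0, 0.0015, -0.011, 0, 0, 0, 0.0026, -0.0146, 0, 0, 0, 0.004, -0.018, 0, 0, 0, 0.0057, -0.0213, 0, 0, 0, 0.0077, -0.0244, 0, 0, 0, 0.01, -0.0274, 0, 0, 0, 0.0125, -0.0301, 0, 0, 0, 0.0152, -0.0326, 0, 0]

```text
clock: 4.2
position: [527.5, -90.7, 120.9]
tcp_rot: [[-0.292, 0.0, 0.956], [-0.956, 0.003, -0.292], [-0.003, -1.0, -0.0]]
ft_force: [5.7, 2.9, -13.8]
opening: 0.197
```

```bash
python3 - <<'E'
from h import *
np.set_printoptions(precision=2,suppress=True)
c,f,T=cam('wrist'); im,d=ctrl.get_image('wrist'); cv2.imwrite('pics/wrist4.png',im)
s=ctrl.state(); print(s['position'],s['qvel'],s['ft_force'])
E
```

```text
[527.41 -91.1  121.26] [ 0.2   0.11 -0.23 -0.35 -0.32  0.53] [  4.98   2.74 -12.57]
```

View pics/wrist4.png

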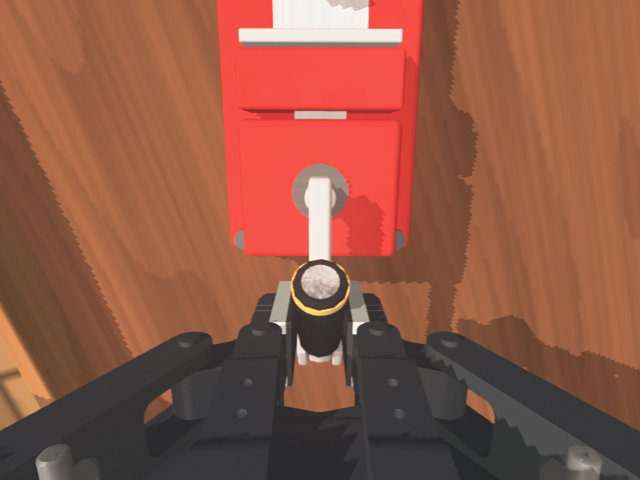

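The grip is rotating about its hinge at roughly 50°, and the crank arm is still straight at crank 0. Continuing to upright.

Call:
play_rows:
  plan: [0, 0.003, -0.0023, 0, 0, 0, 0.0061, -0.0043, 0, 0, 0, 0.0094, -0.006, 0, 0, 0, 0.0128, -0.0074, 0, 0, 0, 0.0164, -0.0085, 0, 0, 0, 0.02, -0.0094, 0, 0, 0, 0.0237, -0.0098, 0, 0, 0, 0.0274, -0.01, 0, 0, 0, 0.0285, -0.01, 0, 0, 0, 0.0285, -0.01, 0, 0]

```text
clock: 5.25
position: [520.1, -115.2, 132.7]
tcp_rot: [[-0.29, 0.004, 0.957], [-0.957, 0.008, -0.29], [-0.009, -1.0, 0.001]]
ft_force: [4.4, 11.0, -4.3]
opening: 0.19
```

```bash
python3 - <<'E'
from h import *
np.set_printoptions(precision=2,suppress=True)
for n in ('wrist','side','scene'):
    im,d=ctrl.get_image(n); cv2.imwrite(f'pics/{n}5.png',im)
    if n=='side': cv2.imwrite('pics/side5c.png',cv2.resize(im[120:320,230:430],None,fx=2.9,fy=2.9,interpolation=cv2.INTER_CUBIC))
s=ctrl.state(); print(s['position'],s['qvel'],s['ft_force'],s['wrist_torque'])
E
```

```text
[ 520.1  -115.14  132.71] [ 0.11  0.04  0.05  0.    0.05 -0.08] [ 4.06 10.9  -3.46] [ 2.47 -0.94 -0.04]
```

View pics/wrist5.png

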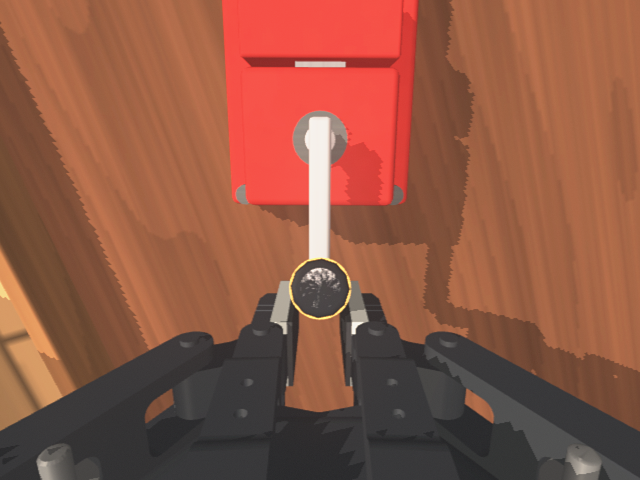

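View pics/side5c.png

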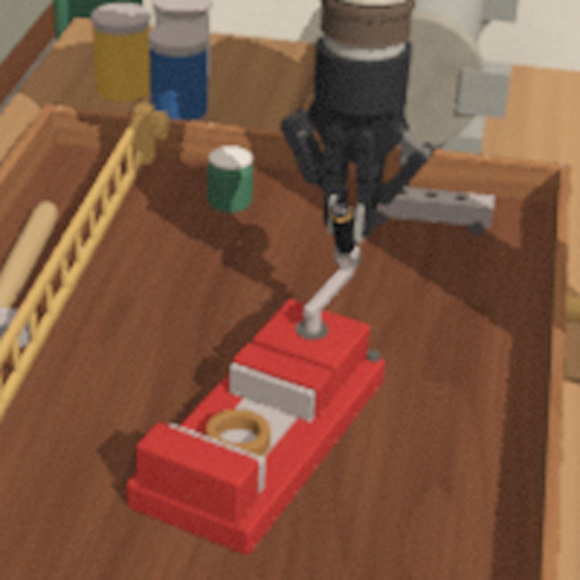

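The grip looks nearly upright: the end cap is seen end-on at (320,288) and the remaining estimate is about 86°. I'll press a little farther outward to be sure it meets the stop.

Call:
play_rows:
  plan: [0, 0.0015, 0, 0, 0, 0, 0.003, 0, 0, 0, 0, 0.0045, 0, 0, 0, 0, 0.0045, 0, 0, 0]

```text
clock: 5.8
position: [519.1, -118.7, 133.0]
tcp_rot: [[-0.29, 0.005, 0.957], [-0.957, 0.01, -0.29], [-0.011, -1.0, 0.002]]
ft_force: [4.0, 12.4, -2.6]
opening: 0.183
```

Call:
play_rows:
  plan: [0, 0.0015, 0, 0, 0, 0, 0.003, 0, 0, 0, 0, 0.003, 0, 0, 0]

```text
clock: 6.1
position: [518.3, -121.1, 133.0]
tcp_rot: [[-0.289, 0.005, 0.957], [-0.957, 0.011, -0.289], [-0.012, -1.0, 0.002]]
ft_force: [4.5, 13.2, -2.8]
opening: 0.181
```

The opening is shrinking slightly, so the pads may be sliding over the sleeve. I'll look.

```bash
python3 - <<'E'
from h import *
np.set_printoptions(precision=2,suppress=True)
im,d=ctrl.get_image('wrist'); cv2.imwrite('pics/wrist6.png',im[100:400,150:500])
c,f,T=cam('wrist'); 
s=ctrl.state(); print(s['position'],s['ft_force'])
p=s['position'];print(proj(c,f,T,p),proj(c,f,T,p+[0,0,19]))
R=lambda u,v,h: print((u,v,h),ray(c,f,T,u,v,h))
R(320,289,172)
E
```

```text
[ 518.32 -121.11  132.98] [ 4.3  13.65 -2.46]
(np.float64(318.51899255675875), np.float64(303.8841214768402)) (np.float64(318.5253849903344), np.float64(326.51830116180804))
(320, 289, 172) [525.18 -99.96 172.  ]
```

View pics/wrist6.png

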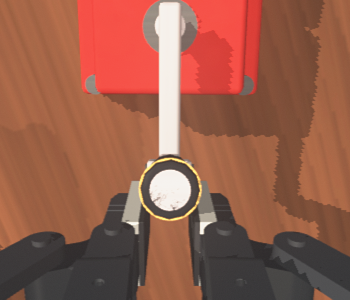

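The cap's centre is at full-frame (321,288). On the z = 172 plane that gives an axis leaning about 18 mm inward, so the grip stands at only about 72° and the pads have slid outward along it. I'll release, lift over, and push the grip outward to its stop from the inside with closed fingers.

Call:
play_rows:
  plan: [0.06, -0.002, 0, 0, 0, 0.06, -0.004, 0, 0, 0, 0.06, -0.004, 0, 0, 0, 0.06, -0.004, -0.02, 0, 0, 0.06, -0.004, -0.045, 0, 0, 0.06, -0.004, -0.065, 0, 0, 0.04, -0.02, -0.065, 0, 0, 0, -0.035, -0.065, 0, 0, 0, -0.05, -0.065, 0, 0, 0, -0.05, -0.065, 0, 0]

```text
clock: 7.15
position: [531.2, -76.0, 194.6]
tcp_rot: [[-0.29, -0.002, 0.957], [-0.957, 0.001, -0.29], [-0.0, -1.0, -0.002]]
ft_force: [-0.1, 0.0, -0.7]
opening: 0.021
```

```bash
python3 - <<'E'
from h import *
np.set_printoptions(precision=2,suppress=True)
im,d=ctrl.get_image('wrist'); cv2.imwrite('pics/wrist7.png',im)
im,d=ctrl.get_image('side'); cv2.imwrite('pics/side7c.png',cv2.resize(im[120:320,230:430],None,fx=2.9,fy=2.9,interpolation=cv2.INTER_CUBIC))
s=ctrl.state(); print(s['position'],s['ft_force'],s['opening'])
E
```

```text
[530.91 -77.56 194.81] [ 0.09  0.15 -0.63] -0.0007293695952560868
```

View pics/wrist7.png

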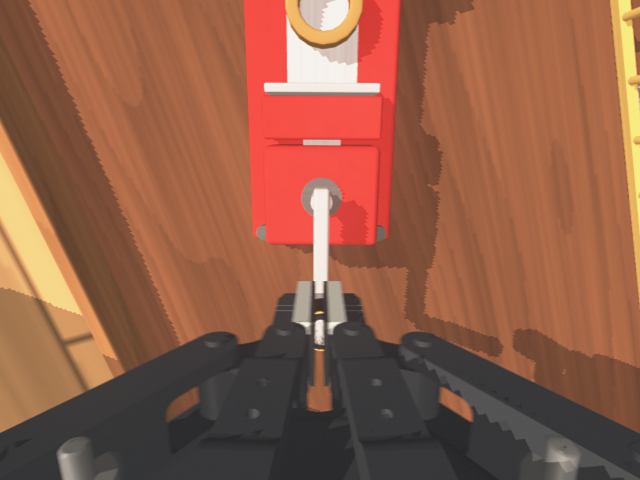

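View pics/side7c.png

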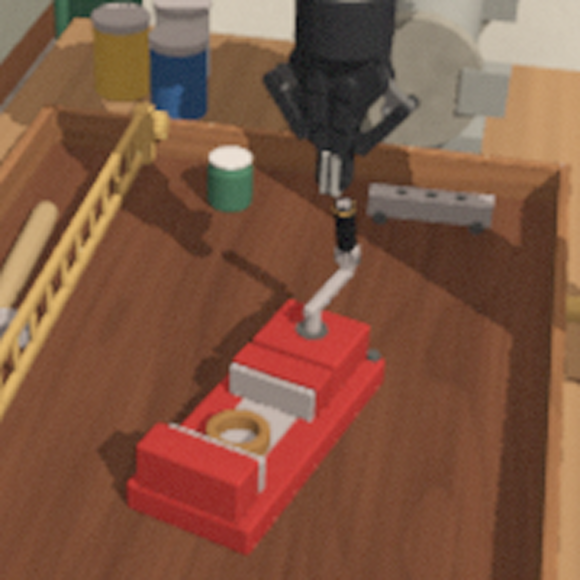

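The side view shows the grip standing steeply but leaning, clear of the closed fingers. I'll lower the fingers on the inner side and push outward.

Call:
play_rows:
  plan: [0, -0.003, 0, 0, 0, 0, -0.003, 0.02, 0, 0, 0, -0.003, 0.043, 0, 0, 0, 0.002, 0.043, 0, 0, 0, 0.006, 0.043, 0, 0, 0, 0.009, 0.043, 0, 0, 0, 0.012, 0.043, 0, 0, 0, 0.015, 0.043, 0, 0, 0, 0.018, 0.043, 0, 0, 0, 0.018, 0.043, 0, 0]

```text
clock: 8.25
position: [528.1, -95.4, 155.3]
tcp_rot: [[-0.293, 0.006, 0.956], [-0.956, 0.001, -0.293], [-0.003, -1.0, 0.005]]
ft_force: [1.4, 4.4, 3.2]
opening: -0.003
```

Call:
play_rows:
  plan: [0, 0.0015, 0, 0, 0, 0, 0.003, 0, 0, 0, 0, 0.0045, 0, 0, 0, 0, 0.0045, 0, 0, 0]

```text
clock: 8.65
position: [526.9, -99.4, 155.5]
tcp_rot: [[-0.292, 0.006, 0.956], [-0.956, 0.001, -0.292], [-0.003, -1.0, 0.005]]
ft_force: [2.0, 5.9, 3.2]
opening: 0.003
```

Call:
play_rows:
  plan: [0, 0.0015, 0, 0, 0, 0, 0.003, 0, 0, 0, 0, 0.0045, 0, 0, 0, 0, 0.0045, 0, 0, 0]

```text
clock: 9.05
position: [526.6, -100.9, 155.7]
tcp_rot: [[-0.29, 0.008, 0.957], [-0.957, 0.007, -0.29], [-0.009, -1.0, 0.006]]
ft_force: [3.7, 13.8, 4.1]
opening: -0.004
```

The force rose sharply (6 to 14 N) with only 1.5 mm of travel, so the stop has been met. One more small press, then a look.

Call:
play_rows:
  plan: [0, 0.0015, 0, 0, 0, 0, 0.003, 0, 0, 0, 0, 0.003, 0, 0, 0]

```text
clock: 9.35
position: [526.4, -101.7, 155.8]
tcp_rot: [[-0.289, 0.009, 0.957], [-0.957, 0.011, -0.289], [-0.014, -1.0, 0.006]]
ft_force: [6.0, 18.5, 3.8]
opening: -0.001
```

```bash
python3 - <<'E'
from h import *
np.set_printoptions(precision=2,suppress=True)
im,d=ctrl.get_image('wrist'); cv2.imwrite('pics/wrist8.png',im)
im,d=ctrl.get_image('side'); cv2.imwrite('pics/side8c.png',cv2.resize(im[120:320,230:430],None,fx=2.9,fy=2.9,interpolation=cv2.INTER_CUBIC))
s=ctrl.state(); print(s['position'],s['ft_force'],s['opening'])
E
```

```text
[ 526.38 -101.71  155.77] [ 4.55 17.98  3.49] 0.001752101625917439
```

View pics/wrist8.png

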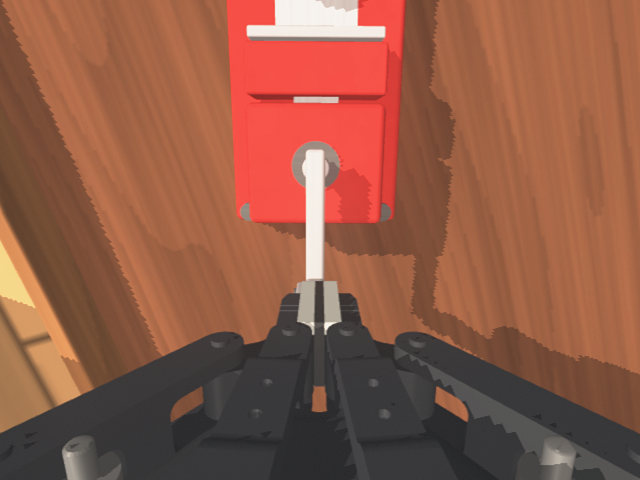

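View pics/side8c.png

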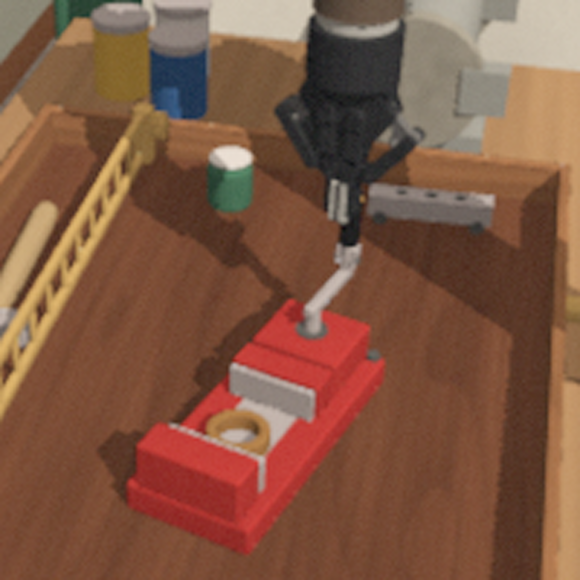

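Both views show the fingers against the inner face of the grip, now at its stop, with the crank arm still at zero. I'll back off, rise, open, and move outside over the grip.

Call:
play_rows:
  plan: [0, -0.004, 0, 0, 0, 0, -0.01, 0, 0, 0, 0, -0.01, -0.025, 0, 0, 0, -0.01, -0.05, 0, 0, 0.03, 0.0, -0.055, 0, 0, 0.06, 0.005, -0.055, 0, 0, 0.06, 0.012, -0.055, 0, 0, 0.06, 0.012, -0.055, 0, 0, 0.06, 0.012, -0.055, 0, 0]

```text
clock: 10.35
position: [518.3, -118.9, 206.8]
tcp_rot: [[-0.294, -0.002, 0.956], [-0.956, 0.0, -0.294], [0.0, -1.0, -0.002]]
ft_force: [-1.1, 0.1, 0.4]
opening: 0.699
```

```bash
python3 - <<'E'
from h import *
np.set_printoptions(precision=2,suppress=True)
ctrl.get_image('wrist')
s=ctrl.state(); print(s['position'],s['ft_force'],s['opening'],s['tcp_rot'])
c,f,T=cam('wrist'); im,d=ctrl.get_image('wrist'); cv2.imwrite('pics/wrist9.png',im); np.savez('w9.npz',im=im,d=d,T=T)
yv=np.array([.2907,.9568]);h=np.array([519.6,-118])
print('along',(s['position'][:2]-h)@yv)
print('pred cap',proj(c,f,T,[*h,172]), proj(c,f,T,[*h,152]),proj(c,f,T,[*h,108]))
E
```

```text
[ 518.52 -118.71  206.96] [ 0.35 -0.52 -0.69] 0.700317542856598 [[-0.29 -0.    0.96]
 [-0.96  0.   -0.29]
 [ 0.   -1.   -0.  ]]
along -0.9902598903418831
pred cap (np.float64(320.48155302537907), np.float64(271.11290539674417)) (np.float64(320.42057538157275), np.float64(258.10284346060104)) (np.float64(320.3195634956998), np.float64(236.55115977030812))
```

View pics/wrist9.png

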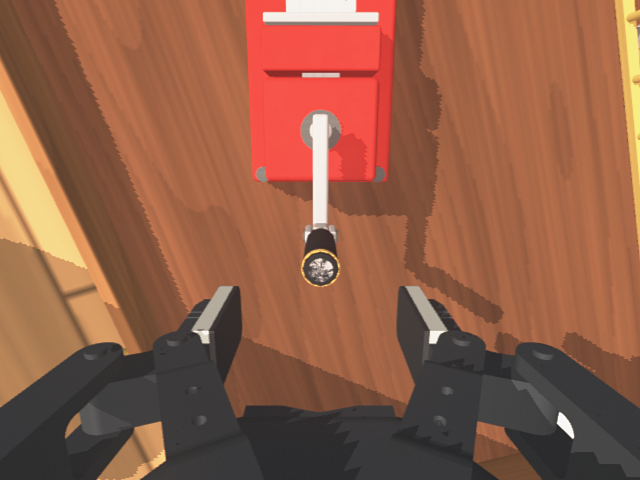

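The cap's centre is at (320,268) against a predicted (320,271) for a vertical grip, so it is upright within about 2°. Descending over it and gripping.

Call:
play_rows:
  plan: [0.06, 0, 0.02, 0, 0, 0.06, -0.001, 0.045, 0, 0, 0.06, -0.001, 0.065, 0, 0, 0.06, -0.001, 0.076, 0, 0, 0.03, -0.001, 0.076, 0, 0, 0.01, -0.001, 0.076, 0, 0, 0, -0.001, 0.076, 0, 0, 0, -0.001, 0.076, 0, 0, 0, -0.001, 0.076, 0, 0, 0, -0.001, 0.076, 0, 0]
  newtons: 60

```text
clock: 11.45
position: [519.8, -117.6, 133.2]
tcp_rot: [[-0.293, 0.002, 0.956], [-0.956, -0.0, -0.293], [-0.0, -1.0, 0.002]]
ft_force: [-2.9, 1.1, 5.6]
opening: 0.196
```

```bash
python3 - <<'E'
from h import *
np.set_printoptions(precision=2,suppress=True)
s=ctrl.state(); print(s['position'],s['ft_force'],s['wrist_torque'],s['opening'],s['tcp_rot'])
# arc: tool axes
yv=np.array([.2907,.9568]); xv=np.array([.9568,-.2907])
R=s['tcp_rot']; r=65
C0=np.array([0,0])
for k in range(0,50):
    ph=.1*k
    # hinge offset from axis in vise frame: (0,-65) rotated cw
    p=np.array([-r*np.sin(ph),-r*np.cos(ph)])-np.array([0,-r])
    w=p[0]*xv+p[1]*yv
    print(round(ph,1), 'toolx %.1f toolz %.1f'%(w@R[:2,0],w@R[:2,2]),end=' | ' if k%3<2 else '\n')
E
```

```text
[ 519.8  -117.64  133.17] [-2.85  1.12  5.65] [0.24 0.54 0.06] 0.19587390976581687 [[-0.29  0.    0.96]
 [-0.96 -0.   -0.29]
 [-0.   -1.    0.  ]]
0.0 toolx 0.0 toolz 0.0 | 0.1 toolx -0.3 toolz -6.5 | 0.2 toolx -1.3 toolz -12.9
0.3 toolx -2.9 toolz -19.2 | 0.4 toolx -5.1 toolz -25.3 | 0.5 toolx -7.9 toolz -31.2
0.6 toolx -11.3 toolz -36.7 | 0.7 toolx -15.2 toolz -41.9 | 0.8 toolx -19.6 toolz -46.7
0.9 toolx -24.5 toolz -51.0 | 1.0 toolx -29.8 toolz -54.8 | 1.1 toolx -35.4 toolz -58.0
1.2 toolx -41.3 toolz -60.7 | 1.3 toolx -47.5 toolz -62.7 | 1.4 toolx -53.8 toolz -64.2
1.5 toolx -60.3 toolz -65.0 | 1.6 toolx -66.8 toolz -65.1 | 1.7 toolx -73.2 toolz -64.6
1.8 toolx -79.6 toolz -63.5 | 1.9 toolx -85.9 toolz -61.7 | 2.0 toolx -91.9 toolz -59.3
2.1 toolx -97.7 toolz -56.3 | 2.2 toolx -103.1 toolz -52.8 | 2.3 toolx -108.2 toolz -48.7
2.4 toolx -112.8 toolz -44.1 | 2.5 toolx -117.0 toolz -39.1 | 2.6 toolx -120.6 toolz -33.8
2.7 toolx -123.7 toolz -28.0 | 2.8 toolx -126.2 toolz -22.0 | 2.9 toolx -128.1 toolz -15.8
3.0 toolx -129.3 toolz -9.4 | 3.1 toolx -129.9 toolz -3.0 | 3.2 toolx -129.9 toolz 3.5
3.3 toolx -129.2 toolz 10.0 | 3.4 toolx -127.9 toolz 16.3 | 3.5 toolx -125.9 toolz 22.5
3.6 toolx -123.3 toolz 28.5 | 3.7 toolx -120.2 toolz 34.2 | 3.8 toolx -116.5 toolz 39.5
3.9 toolx -112.3 toolz 44.5 | 4.0 toolx -107.6 toolz 49.0 | 4.1 toolx -102.5 toolz 53.0
4.2 toolx -97.0 toolz 56.4 | 4.3 toolx -91.2 toolz 59.4 | 4.4 toolx -85.1 toolz 61.7
4.5 toolx -78.8 toolz 63.4 | 4.6 toolx -72.4 toolz 64.4 | 4.7 toolx -65.9 toolz 64.9
4.8 toolx -59.4 toolz 64.6 | 4.9 toolx -53.0 toolz 63.7 |
```

Gripped (opening ≈ 17 mm). Starting the clockwise arc, checking force after each stretch.

Call:
play_rows:
  plan: [0, -0.0001, 0, -0.0033, 0, 0, -0.0003, 0, -0.0065, 0, 0, -0.0007, 0, -0.0097, 0, 0, -0.0013, 0, -0.0129, 0, 0, -0.002, 0, -0.0161, 0, 0, -0.0029, 0, -0.0192, 0, 0, -0.0039, 0, -0.0223, 0, 0, -0.0051, 0, -0.0253, 0, 0, -0.0064, 0, -0.0283, 0, 0, -0.0079, 0, -0.0312, 0]
  newtons: 80

```text
clock: 12.45
position: [494.2, -102.6, 133.3]
tcp_rot: [[-0.294, 0.006, 0.956], [-0.956, -0.004, -0.294], [0.002, -1.0, 0.007]]
ft_force: [3.7, -3.9, 3.8]
opening: 0.186
```

```bash
cat > st.py <<'E'
from h import *
import sys
yv=np.array([.2907,.9568]); xv=np.array([.9568,-.2907]); A=np.array([519.6,-118])+65*yv
def rep():
    s=ctrl.state(); p=s['position'][:2]-A; q=np.array([p@xv,p@yv]); r=np.hypot(*q); ph=np.arctan2(-q[0],-q[1])%(2*np.pi)
    rad=p/r; tan=np.array([-(-rad[1]),-rad[0]]) # cw tangent
    tan=np.array([rad[1],-rad[0]])
    F=s['ft_force']
    print('t%.2f phi %.3f r %.1f z %.1f | drag %.2f rad %.2f Fz %.2f open %.3f'%(s['clock'],ph,r,s['position'][2],-(F[:2]@tan),F[:2]@rad,F[2],s['opening']), 'torque',s['wrist_torque'].round(2))
rep()
E
python3 - <<'E'
from st import *
for n in ('wrist',):
    im,d=ctrl.get_image(n); cv2.imwrite(f'pics/{n}10.png',im)
rep()
E
```

```text
t12.45 phi 0.463 r 64.4 z 133.3 | drag 5.42 rad 0.28 Fz 3.80 open 0.186 torque [-0.93 -0.78  0.04]
t12.50 phi 0.473 r 64.5 z 133.3 | drag 4.13 rad -0.06 Fz 3.81 open 0.192 torque [-0.79 -0.76  0.02]
```

View pics/wrist10.png

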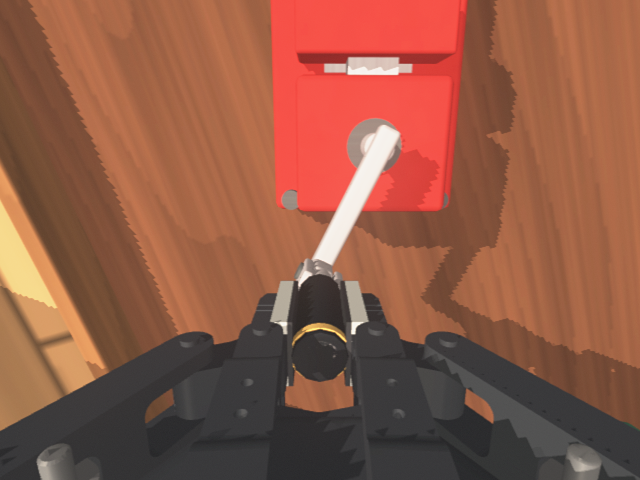

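The grip still stands (cap at (320,350), where a vertical grip should show) and the crank turned about 0.47 rad. Drag is about 4 N with almost no radial force. Continuing.

Call:
play_rows:
  plan: [0, -0.0034, 0, -0.0055, 0, 0, -0.0073, 0, -0.0107, 0, 0, -0.0117, 0, -0.0155, 0, 0, -0.0166, 0, -0.0198, 0, 0, -0.0219, 0, -0.0236, 0, 0, -0.0275, 0, -0.0268, 0, 0, -0.0334, 0, -0.0295, 0, 0, -0.0396, 0, -0.0315, 0, 0, -0.0459, 0, -0.033, 0, 0, -0.0524, 0, -0.0338, 0]

```text
clock: 13.5
position: [475.1, -42.4, 133.2]
tcp_rot: [[-0.294, 0.001, 0.956], [-0.956, -0.004, -0.294], [0.003, -1.0, 0.003]]
ft_force: [-1.4, -5.2, 8.5]
opening: 0.189
```

```bash
python3 st.py
```

```text
t13.50 phi 1.484 r 64.8 z 133.2 | drag 5.40 rad 0.33 Fz 8.52 open 0.189 torque [-1.22  0.15  0.04]
```

Call:
play_rows:
  plan: [0, -0.0065, 0, -0.0001, 0, 0, -0.0129, 0, 0.0004, 0, 0, -0.0193, 0, 0.0015, 0, 0, -0.0256, 0, 0.0033, 0, 0, -0.0316, 0, 0.0057, 0, 0, -0.0374, 0, 0.0087, 0, 0, -0.0428, 0, 0.0122, 0, 0, -0.0479, 0, 0.0163, 0, 0, -0.0525, 0, 0.0209, 0]

```text
clock: 14.4
position: [509.0, 2.6, 133.1]
tcp_rot: [[-0.293, -0.002, 0.956], [-0.956, -0.002, -0.293], [0.002, -1.0, -0.001]]
ft_force: [-4.4, -2.0, 12.3]
opening: 0.19
```

```bash
python3 - <<'E'
from st import *
im,d=ctrl.get_image('wrist'); cv2.imwrite('pics/wrist11.png',im)
im,d=ctrl.get_image('side'); cv2.imwrite('pics/side11c.png',cv2.resize(im[120:320,230:430],None,fx=2.9,fy=2.9,interpolation=cv2.INTER_CUBIC))
rep()
E
```

```text
t14.40 phi 2.380 r 65.4 z 133.1 | drag 4.84 rad 0.21 Fz 12.32 open 0.190 torque [-0.69  1.02 -0.03]
t14.50 phi 2.397 r 65.4 z 133.1 | drag 2.82 rad -0.05 Fz 10.63 open 0.189 torque [-0.39  0.55  0.03]
```

View pics/side11c.png

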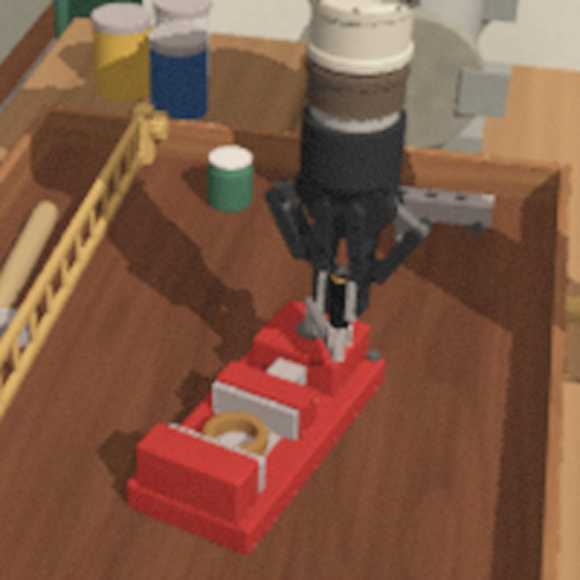

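View pics/wrist11.png

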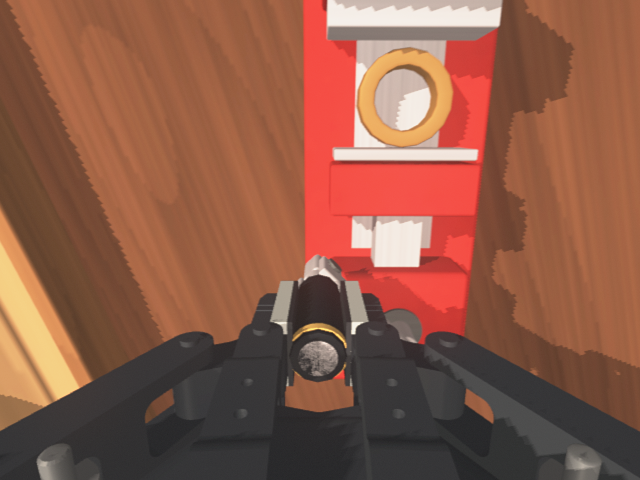

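The side and wrist views show the jaw pad about at the ring (wrist: pad at row 154, ring rows 48–147, liner edge at row 40). The crank is at 2.40 rad. From here I'll go slower.

Call:
play_rows:
  plan: [0, -0.0021, 0, 0.0025, 0, 0, -0.0042, 0, 0.005, 0, 0, -0.0061, 0, 0.0076, 0, 0, -0.0078, 0, 0.0103, 0, 0, -0.0094, 0, 0.0132, 0]

```text
clock: 15.0
position: [524.2, 8.1, 133.1]
tcp_rot: [[-0.293, -0.002, 0.956], [-0.956, -0.001, -0.293], [0.001, -1.0, -0.002]]
ft_force: [-5.1, -1.0, 10.9]
opening: 0.187
```

```bash
python3 st.py
```

```text
t15.00 phi 2.626 r 65.5 z 133.1 | drag 5.21 rad 0.19 Fz 10.90 open 0.187 torque [-0.34  1.15  0.02]
```

Call:
play_rows:
  plan: [0, -0.0006, 0, 0.0011, 0, 0, -0.0012, 0, 0.0023, 0, 0, -0.0018, 0, 0.0035, 0, 0, -0.0023, 0, 0.0047, 0, 0, -0.0028, 0, 0.0059, 0]

```text
clock: 15.5
position: [530.6, 9.3, 133.1]
tcp_rot: [[-0.293, -0.002, 0.956], [-0.956, -0.0, -0.293], [0.001, -1.0, -0.002]]
ft_force: [-5.5, 0.1, 10.9]
opening: 0.19
```

```bash
python3 st.py
```

```text
t15.50 phi 2.726 r 65.6 z 133.1 | drag 5.44 rad 0.71 Fz 10.86 open 0.190 torque [-0.23  1.1  -0.04]
```

Call:
play_rows:
  plan: [0, -0.0005, 0, 0.0012, 0, 0, -0.001, 0, 0.0024, 0, 0, -0.0014, 0, 0.0036, 0, 0, -0.0018, 0, 0.0048, 0, 0, -0.0022, 0, 0.0061, 0]

```text
clock: 16.0
position: [537.0, 9.8, 133.1]
tcp_rot: [[-0.293, -0.002, 0.956], [-0.956, 0.0, -0.293], [0.0, -1.0, -0.002]]
ft_force: [-4.9, 1.2, 10.8]
opening: 0.193
```

```bash
python3 st.py
```

```text
t16.00 phi 2.824 r 65.6 z 133.1 | drag 4.91 rad 1.34 Fz 10.80 open 0.193 torque [-0.12  1.12 -0.02]
```

Call:
play_rows:
  plan: [0, -0.0006, 0, 0.0012, 0, 0, -0.001, 0, 0.0025, 0, 0, -0.0014, 0, 0.0037, 0, 0, -0.0017, 0, 0.005, 0, 0, -0.002, 0, 0.0063, 0]

```text
clock: 16.5
position: [543.1, 9.7, 133.1]
tcp_rot: [[-0.293, -0.003, 0.956], [-0.956, 0.0, -0.293], [0.001, -1.0, -0.003]]
ft_force: [-6.1, -0.5, 11.9]
opening: 0.191
```

```bash
python3 st.py
```

```text
t16.50 phi 2.917 r 65.7 z 133.1 | drag 6.07 rad -0.91 Fz 11.86 open 0.191 torque [-0.2   1.53 -0.03]
```

Call:
play_rows:
  plan: [0, -0.0002, 0, 0.0012, 0, 0, -0.0004, 0, 0.0025, 0]

```text
clock: 16.7
position: [545.3, 9.5, 133.1]
tcp_rot: [[-0.293, -0.004, 0.956], [-0.956, 0.0, -0.293], [0.001, -1.0, -0.004]]
ft_force: [-7.3, 1.0, 13.4]
opening: 0.19
```

```bash
python3 st.py
```

```text
t16.70 phi 2.950 r 65.7 z 133.1 | drag 7.35 rad 0.22 Fz 13.38 open 0.190 torque [-0.12  1.66  0.05]
```

The crank is firming up: drag rose from about 5.2 to 7.4 N. Advancing in small steps.

Call:
play_rows:
  plan: [0, -0.0001, 0, 0.0012, 0, 0, -0.0003, 0, 0.0025, 0]

```text
clock: 16.9
position: [547.4, 9.3, 133.0]
tcp_rot: [[-0.292, -0.005, 0.956], [-0.956, 0.001, -0.292], [0.0, -1.0, -0.005]]
ft_force: [-7.9, 1.3, 13.7]
opening: 0.191
```

```bash
python3 st.py
```

```text
t16.90 phi 2.982 r 65.7 z 133.0 | drag 8.05 rad 0.21 Fz 13.73 open 0.191 torque [-0.    1.88  0.01]
```

Call:
play_rows:
  plan: [0, 0, 0, 0.0012, 0, 0, 0, 0, 0.0025, 0]

```text
clock: 17.1
position: [549.4, 8.9, 133.0]
tcp_rot: [[-0.292, -0.005, 0.956], [-0.956, 0.002, -0.292], [-0.0, -1.0, -0.005]]
ft_force: [-8.7, 2.9, 13.8]
opening: 0.189
```

```bash
python3 st.py
```

```text
t17.10 phi 3.014 r 65.6 z 133.0 | drag 9.07 rad 1.43 Fz 13.84 open 0.189 torque [0.28 1.96 0.04]
```

Drag is about 4 N over running effort, roughly 20–28 N on the ring, which is mid-window. I'll hold here briefly, then relax the arm's push before letting go.

Call:
play_rows:
  plan: [0, 0, 0, 0, 0, 0, 0, 0, 0, 0, 0, 0, 0, 0, 0, 0, 0, 0, 0, 0, 0, 0, 0, -0.001, 0, 0, 0, 0, -0.002, 0, 0, 0, 0, -0.002, 0]

```text
clock: 17.8
position: [549.3, 9.0, 133.1]
tcp_rot: [[-0.292, -0.001, 0.956], [-0.956, 0.0, -0.292], [0.0, -1.0, -0.001]]
ft_force: [-5.0, -0.2, 9.3]
opening: 0.191
```

```bash
python3 st.py
```

```text
t17.80 phi 3.013 r 65.7 z 133.1 | drag 4.90 rad -0.99 Fz 9.30 open 0.191 torque [-0.09  0.94 -0.01]
```

Call:
play_rows:
  plan: [0, 0, 0, -0.001, 0, 0, 0, 0, -0.002, 0, 0.03, 0, 0, -0.002, 0, 0.05, 0, 0, -0.002, 0, 0.06, 0, 0, -0.002, 0, 0.06, 0, 0, -0.002, 0, 0.06, 0, 0, -0.002, 0]

```text
clock: 18.5
position: [548.5, 9.3, 131.5]
tcp_rot: [[-0.293, -0.001, 0.956], [-0.956, 0.0, -0.293], [0.0, -1.0, -0.001]]
ft_force: [0.2, 0.2, -0.2]
opening: 0.704
```

```bash
python3 - <<'E'
from st import *
im,d=ctrl.get_image('wrist'); cv2.imwrite('pics/wrist12.png',im)
E
```

```text
t18.50 phi 2.998 r 65.9 z 131.5 | drag -0.17 rad 0.27 Fz -0.16 open 0.704 torque [-0.02 -0.04  0.04]
```

View pics/wrist12.png

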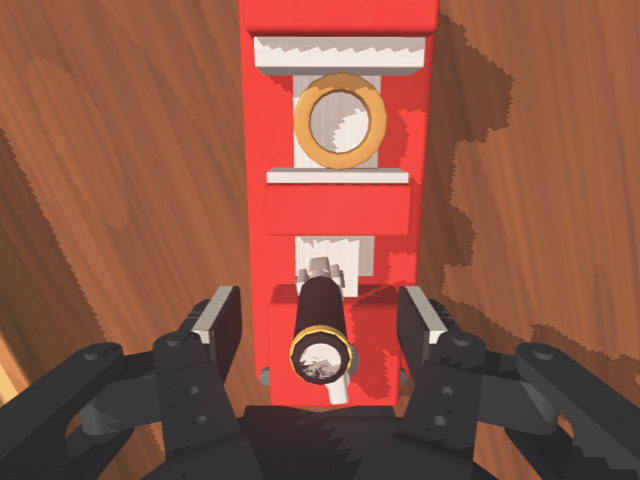

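The ring (rows 72–168) sits between the liner and the jaw pad, and the grip is free between the open fingers (cap at (320,357)). Lifting straight up and away.

Call:
play_rows:
  plan: [0.06, 0, -0.02, 0, 0, 0.06, 0, -0.045, 0, 0, 0.06, 0, -0.075, 0, 0, 0.06, 0, -0.105, 0, 0, 0.06, 0, -0.12, 0, 0, 0.06, 0, -0.12, 0, 0, 0.06, 0, -0.12, 0, 0]

```text
clock: 19.25
position: [548.6, 9.3, 251.4]
tcp_rot: [[-0.293, -0.0, 0.956], [-0.956, 0.0, -0.293], [0.0, -1.0, -0.0]]
ft_force: [0.0, -0.1, 0.1]
opening: 0.701
```

```bash
python3 - <<'E'
from st import *
np.set_printoptions(precision=2,suppress=True)
c,f,T=cam('wrist');im,d=ctrl.get_image('wrist'); cv2.imwrite('pics/wrist13.png',im)
ph=3.013; h=A+65*(-np.sin(ph)*xv-np.cos(ph)*yv); print('vertical cap pred',proj(c,f,T,[*h,172]),'hinge',proj(c,f,T,[*h,108]))
im,d=ctrl.get_image('side'); cv2.imwrite('pics/side13c.png',cv2.resize(im[120:320,230:430],None,fx=2.9,fy=2.9,interpolation=cv2.INTER_CUBIC))
E
```

```text
t19.25 phi 3.001 r 65.9 z 251.4 | drag -0.06 rad -0.06 Fz 0.09 open 0.701 torque [ 0.01  0.01 -0.05]
vertical cap pred (np.float64(320.30471270178913), np.float64(247.93006163179936)) hinge (np.float64(320.07107854869355), np.float64(223.36068803933955))
```

View pics/wrist13.png

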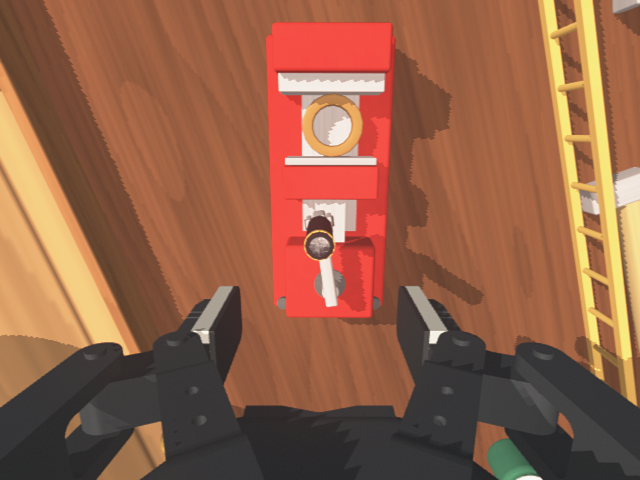

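View pics/side13c.png

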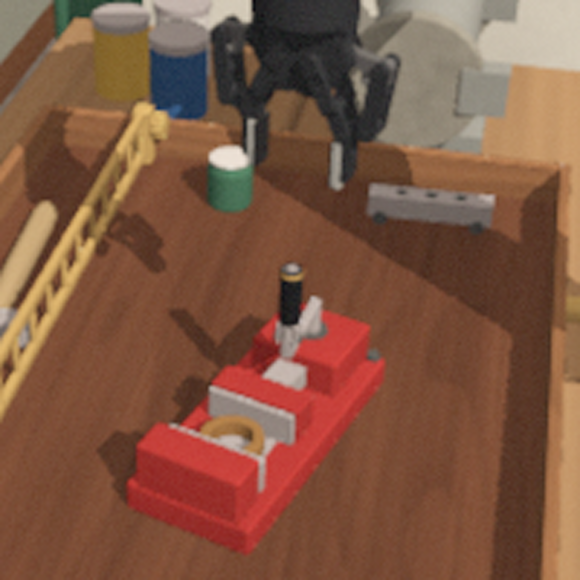

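The cap is at (320,244), against (320,248) predicted for vertical, so the grip is standing. The ring (rows 95–157) touches both pad and liner, the wrist force is zero and the tools look undisturbed. Handing in.

```bash
python3 -c "
from station import ctrl
print(ctrl.close_job()); print(ctrl.state()['clock'])"
```

```text
the job is handed in; nothing more can be done
None
the job is handed in; nothing more can be done
```

I stood the grip upright, cranked clockwise to about 3.01 rad until it firmed up, let go and handed the job in at about 19 s. `close_job` gives no verdict, so I don't know the official result.

- **Standing the grip:** My first lift stalled at about 72° because the pads slid along the sleeve. I let go and pushed the grip outward from the inside with closed fingers. The force climbed to about 18 N at its stop.
- **Clamping:** The drag at the grip ran at about 5.2 N and rose to 9.1 N from roughly 2.9 rad on. That is about 4 N extra, which I estimate as 20–28 N on the ring. The jaw force was never measured directly, so this is an inference from the drag. The crank stayed at 3.01 rad while I eased off the push.
- **Last checks:**
  - The wrist force was zero after letting go, and the gripper was clear of everything.
  - The grip's cap was 4 pixels from where a vertical grip should show, about 2–3° and on the outward side.
  - In the last wrist picture, the ring appears flat and touching both the jaw pad and the liner.
  - The oil tin and sine bar look undisturbed. The V-block and micrometer weren't in the last pictures, but the arm never went near them.

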